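# Tuck the drip strip under the splash flap and hold it down

## Robot

A 7-joint arm with a two-finger parallel gripper is mounted at the origin on the work surface. World frame = base frame: x ahead of the robot, y to its left, z up, the work surface at z = 0. Lengths are in m, angles in degrees, forces in N, time in s.
With the tool pointing down it reaches from about 0.425 to 0.875 m from the base axis. Payload 4.7 kg.
Tool frame: the origin (TCP) lies on the centre line of the jaws, within the pads' length; the fingertips stand 11 mm ahead of it and the grasp point (between the pads) lies 8 mm behind it; z points along the fingers, y is the direction in which the jaws open and shut (so a half turn about z gives the same grasp; the last joint's range is limited). The gripper opens to 87 mm and grips with 3 to 60 N. Pads are 19 mm wide; open, the fingers measure 117 mm over their backs; the gripper's body (75 mm by 190 mm) begins 51 mm behind the grasp point.
Start: joints at [-63.65, 18.392, -4.016, 83.108, 1.295, 78.541, -3.26], TCP at [0.28, 0.586, 0.234] pointing down, gripper open.
Joint ranges: [-163.93, 163.93], [-17.29, 119.83], [-79.2, 71.16], [3.27, 140.29], [-89.18, 269.18], [5.43, 117.66], [-154.24, 154.24]. Speed limits (degrees/s): [147.25, 147.25, 180, 180, 180, 180, 180].

## Interface

Orientations are given as [roll, pitch, yaw] about the fixed x, y, z axes, in that order (R = Rz(yaw) Ry(pitch) Rx(roll)).
In Python, from cell import env gives the robot as it stands.
- The arm moves only by the tool servo_tool, never from a script. Its argument "moves" is text: rows parted by semicolons, each of 7 numbers parted by spaces: the shift along the tool's x, y, z as a fraction of full scale, then the turn, a rotation vector about the tool's x, y, z as a fraction of full scale, then the gripper's target within -1 to 1 (shut at 1, half-way at 0, fully open at -1). A call has 1 to 20 rows; each row shifts and turns the pose as measured when the row begins, along the tool's axes as they then stand; what a row does not reach is not made up. Full scale, the value 1, is 1000 mm for a shift and 0.5 rad for a turn. A row lasts 1/12 s, in which the tool goes at most 41.7 mm and 7.16 degrees, less where a joint would pass 70% of its speed; a pose out of reach is approached as far as the arm can. A call with a number of a shift or a turn outside -1 to 1 is refused whole. A call with a gripper value outside its range is refused whole. The fingers move at their own pace and stop on an object; "squeeze" is the grip in N (left out, the last holds). Time passes only in rows, so rows that do not move let the fingers close. It gives the time, the measured TCP pose, the force and the opening at its end, in the units of the state.
- env.get_obs(): the state, without advancing time (a new reading comes with each control period).
- env.read_camera(name): name is "scene" or "top"; returns a dict with "img" (420x560x3 uint8, red, green, blue), "range_z" (420x560 float32, m along the optical axis (not along the pixel's ray), 0 where there is no reading), "mtx" (3x3 intrinsics, pixels), "T" (4x4, takes a point from camera to world coordinates). Camera axes: x right, y up, looking along -z (the intrinsics and any distortion apply to the point x, -y, -z); pixel columns grow to the right and rows downward; lengths in m; the calibration is good to about 2 mm. A picture is of the moment at which its call begins.
- env.sign_off(): hands the job in, once; it reports no verdict.
The state is a dict: "time_s": time; "qpos": joint angles; "joint_velocities": joint speeds; "effort": joint torques, N m; "tool_pos": TCP position; "tool_rot": TCP orientation; "force": force on the tool from outside, world axes, zero at the start; "wrist_torque": the same for the moment, N m; "grip_width": finger opening in m.
Only numpy, scipy, OpenCV 4.12 (cv2) and the standard library are available. Lean on these libraries where they do the work, as an engineer would, in place of code of your own. Each camera call takes 0.05 s, during which the arm holds its last target.

## Task

On the teak plank over the stove, turn the latch clockwise until it clicks over and its arm is out of the way, then take the aluminium drip strip by its upright rail and slide its thin edge squarely under the middle of the hinged steel splash flap, about 30 mm in, without lifting the flap. Finish still gripping the strip and pressing it flat and firmly onto the plank, as if holding it for someone to screw it down. Leave the two jars, the spoon and the lighter where they are.

Things in the scene. Friction and masses are not known exactly. Their poses are not given: they have to be found in the camera images.
- plank: fixed teak plank, 280 mm deep (x), 940 mm long (y), 25 mm thick, with a half-open drawer under its near side; origin at the middle of its top face, top face level at origin height (about 150 mm above the counter); x points away from the robot, y along the plank, z up
- guard: fixed base of the splash guard on the plank. Origin on the plank's top face, straight below the middle of the flap's front edge; x points into the gap under the flap (away from the robot), y along the flap's front edge, z up. The gap under the flap is 8 mm high and 220 mm wide (y -110 to 110) and 50 mm deep (a wooden stop ends it at x = 50 mm); a 20 mm high batten with the hinge stands at x = 81 to 103 mm
- flap (a joint): hinged steel splash flap, 80 mm deep, 220 mm wide, 3 mm thick, 130 g, lying level over the plank with its underside 8 mm above the plank; hinged along its far edge, with no spring. 0 = lying down at rest, grows as its front edge is lifted (rad; 0.1 is about 8 mm at the edge)
- flap_lip (a point): middle of the flap's front edge, on its upper face, 11 mm above the plank
- latch (a joint): turn-latch beside the flap, pivot on the plank at x = -20 mm, y = 140 mm of the guard frame, axis vertical. 0 = arm lies across in front of the flap (along -y of the guard) and blocks the way, 1.57 rad = a quarter turn clockwise seen from above, arm pointing towards the robot (-x of the guard). An over-centre spring keeps it at either end: it resists with at most about 0.15 N m up to the middle (0.79 rad), then snaps on by itself to 1.57
- latch_grip (a point): on the latch's pivot axis, 42 mm above the plank, in the middle of the latch's wooden grip: a bar 44 mm long, 12 mm thick, from 22 to 54 mm above the plank, its length along the latch's arm. Axes: -y points along the arm, z up; the frame turns with the latch
- latch_tip (a point): end of the latch's arm, on its upper face; the arm is flat steel, 16 mm wide, reaches 110 mm from the pivot, top 10 mm above the plank
- strip: loose aluminium drip strip, L-shaped, 160 mm long (its y), about 200 g: a flat flange 4 mm thick from x = -6 to 85 mm, and along its near side an upright rail 12 mm thick (x = -6 to 6 mm), 40 mm high, the full 160 mm long. Origin on the underside below the middle of the rail; x points across the flange to the thin edge, z up. Starts lying flat on the plank, to the right of the flap as the robot sees it
- strip_edge (a point): middle of the strip's thin leading edge, on the underside, 85 mm from the rail's middle plane
- strip_grip (a point): middle of the rail, 30 mm above the strip's underside: where to pinch it from above, across its 12 mm thickness (along the strip's x)
- green_jar: green glass jar with a steel cap, 64 mm diameter, 120 mm high, standing on the far left part of the plank; origin under its centre; leave alone
- pickle_jar: white ceramic pickle jar with its lid on, 72 mm diameter, 108 mm high, on the far left part of the plank; origin under its centre; leave alone
- spoon: steel serving spoon, about 195 mm long, 10 mm high, lying along the plank's far edge at the right, behind the strip; leave alone
- lighter: plastic gas lighter with a push trigger, about 185 mm long, 20 mm high, lying near the left end of the plank; leave alone

How it is judged:
By the outcome, as a careful person would: the job done as asked, in the order asked, and still so for the second after the job is handed in, while the arm keeps its last pose, push and grip.
It also fails if it takes over 58 s, if anything falls off the work surface, if the arm or the gripper's body presses on something with over 40 N, if the wrist force passes 120 N, or if a joint passes its speed limit or range.

## Working session

There is one attempt and no reset: what is moved stays moved. The work goes in short steps, Python scripts to look and compute and a tool call to move; the robot and the scene stay as the last step left them, time stands still between calls to the robot, and variables do not carry over. Pictures are saved under pics/ and viewed, and the job is handed in when it is done.

Besides the shell and the picture viewer there is one more tool, called after "Emit:" by a JSON object that holds its "method" and its "body". servo_tool: Moves the arm, as the interface text tells. Its arguments: {"type":"object","properties":{"moves":{"type":"string"},"squeeze":{"type":"number"}},"required":["moves"]}

```bash
mkdir -p pics; ls
python3 - <<'E'
from cell import env
import cv2,numpy as np
o=env.get_obs()
for k,v in o.items(): print(k,np.round(v,4))
for n in("scene","top"):
    c=env.read_camera(n); cv2.imwrite(f"pics/{n}0.png",c["img"][:,:,::-1]); np.savez(f"{n}0.npz",**c)
    print(n,c["mtx"],c["T"].round(4),c.keys())
E
```

```text
pics
time_s 0.0
qpos [-63.6506  18.4396  -4.0143  83.1738   1.2951  78.5422  -3.2585]
joint_velocities [-0.0442  0.0076  0.0423 -0.0151  0.0985  0.0755  0.0844]
effort [-4.00000e-04 -4.91280e+01 -4.03900e-01 -3.12525e+01 -6.38000e-02
  4.36000e-02  2.00000e-04]
tool_pos [0.2801 0.586  0.2325]
tool_rot [-1.798897e+02  6.300000e-03  1.544606e+02]
force [-0.6908 -0.5726 -0.2835]
wrist_torque [ 0.0158 -0.0772  0.015 ]
grip_width 0.0869
scene [[449.81799523   0.         270.92160571]
 [  0.         449.81799523 206.86688194]
 [  0.           0.           1.        ]] [[-0.7106 -0.5342  0.4578  1.1007]
 [ 0.7033 -0.5225  0.482   0.596 ]
 [-0.0183  0.6645  0.747   0.987 ]
 [ 0.      0.      0.      1.    ]] dict_keys(['img', 'range_z', 'mtx', 'T'])
top [[402.50663669   0.         281.24287326]
 [  0.         402.50663669 205.57848165]
 [  0.           0.           1.        ]] [[ 0.0211  0.9917 -0.127   0.4583]
 [-0.9995  0.0239  0.0201  0.0893]
 [ 0.0229  0.1265  0.9917  1.3114]
 [ 0.      0.      0.      1.    ]] dict_keys(['img', 'range_z', 'mtx', 'T'])
```

View pics/scene0.png

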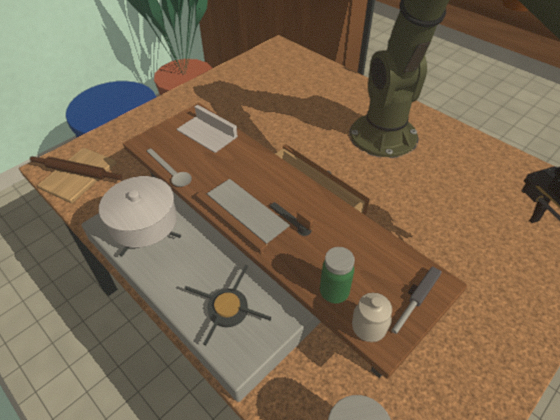

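View pics/top0.png

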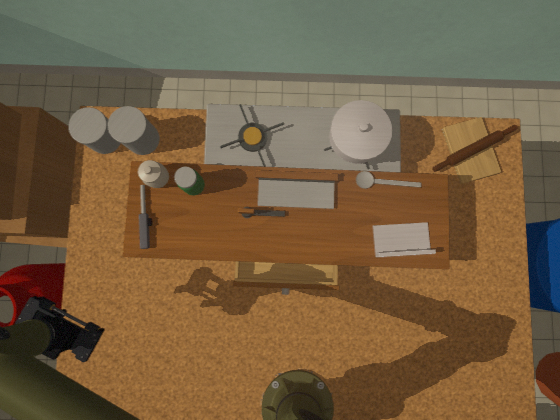

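The top view shows the flap at about (258–335, 179–208) and the latch from (245,213) to (285,213). The strip is at (373–435, 222–257) with its rail on the near side. I'll zoom in for precise pixels.

```bash
cat > h.py <<'E'
import numpy as np,cv2
def ray(c,u,v):
    K=c["mtx"];T=c["T"]
    d=np.array([(u-K[0,2])/K[0,0],-(v-K[1,2])/K[1,1],-1.0])
    return T[:3,3],T[:3,:3]@d
def onz(c,u,v,z):
    o,d=ray(c,u,v); return o+d*(z-o[2])/d[2]
def cloud(c):
    K=c["mtx"];T=c["T"];r=c["range_z"]
    v,u=np.mgrid[0:r.shape[0],0:r.shape[1]]
    p=np.stack([(u-K[0,2])/K[0,0]*r,-(v-K[1,2])/K[1,1]*r,-r],-1)
    return p@T[:3,:3].T+T[:3,3]
def proj(c,P):
    T=c["T"];K=c["mtx"];p=(np.asarray(P)-T[:3,3])@T[:3,:3]
    return np.array([K[0,0]*p[0]/-p[2]+K[0,2],-K[1,1]*p[1]/-p[2]+K[1,2]])
E
python3 - <<'E'
import numpy as np,cv2
from h import *
t=dict(np.load("top0.npz"));s=dict(np.load("scene0.npz"))
a=t["img"][:,:,::-1]
cv2.imwrite("pics/z1.png",cv2.resize(a[170:265,235:345],None,fx=6,fy=6,interpolation=cv2.INTER_CUBIC))
cv2.imwrite("pics/z2.png",cv2.resize(a[210:270,360:450],None,fx=8,fy=8,interpolation=cv2.INTER_CUBIC))
b=s["img"][:,:,::-1]
cv2.imwrite("pics/z3.png",cv2.resize(b[165:265,190:320],None,fx=6,fy=6,interpolation=cv2.INTER_CUBIC))
cv2.imwrite("pics/z4.png",cv2.resize(b[95:165,165:250],None,fx=8,fy=8,interpolation=cv2.INTER_CUBIC))
for c in(t,s):
    P=cloud(c)
    if c is t:
        print("plank z",np.median(P[215:255,300:360,2]),"flap",P[190:198,270:320,2].mean(),"strip",P[230:245,380:425,2].mean())
    else: print("flap",P[205:215,235:250,2].mean(), "plank", P[230:240,190:205].mean((0,1)))
E
```

```text
plank z 0.1488681585619821 flap 0.15974854426049448 strip 0.15449050841312276
flap 0.16153508576867268 plank [ 0.74458513 -0.05733361  0.08023425]
```

View pics/z1.png

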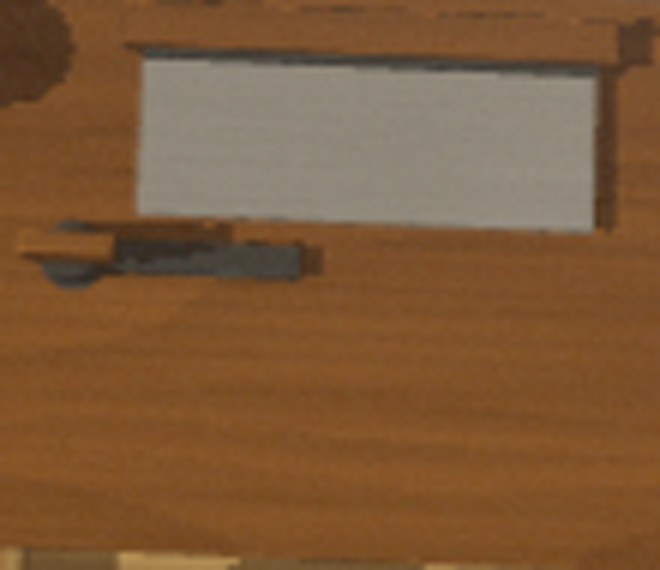

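View pics/z2.png

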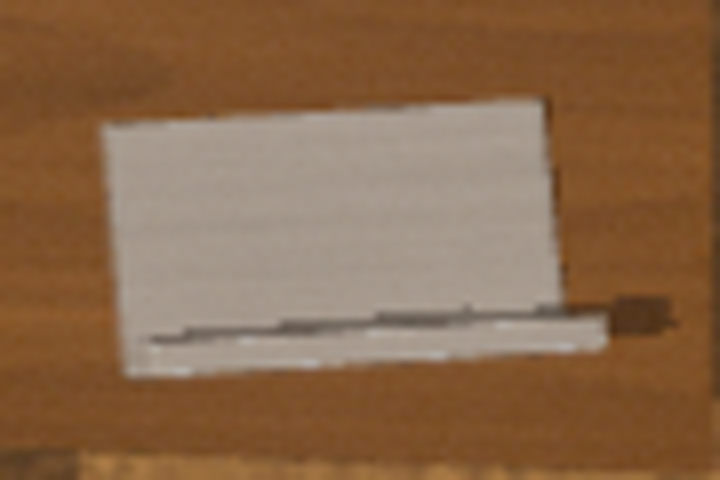

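View pics/z3.png

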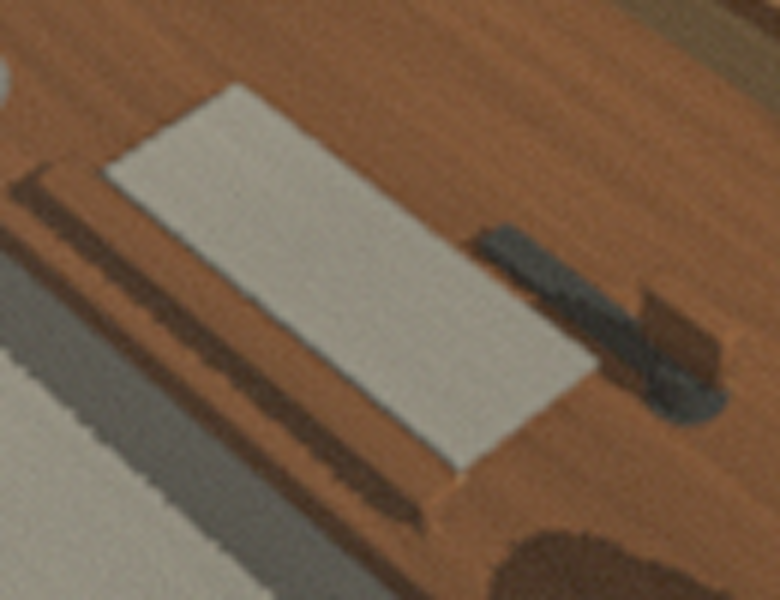

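View pics/z4.png

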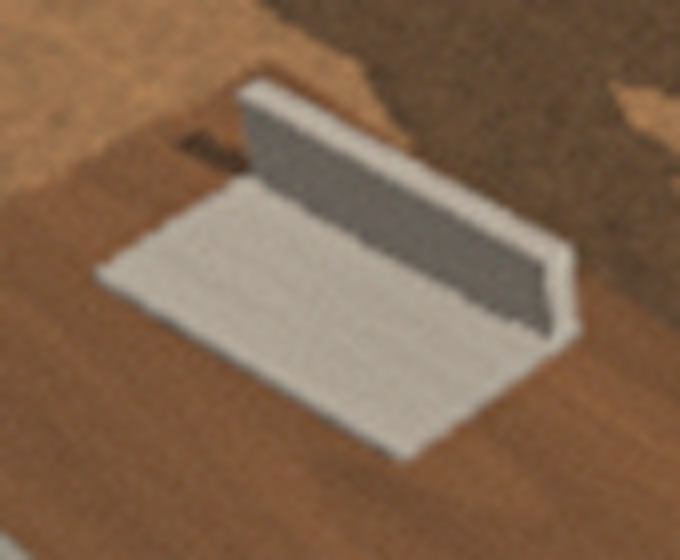

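Run:
```python
from h import *
t=dict(np.load("top0.npz"));s=dict(np.load("scene0.npz"))
def f(c,pts,s,off,z): return [onz(c,(x+.5)/s-.5+off[0],(y+.5)/s-.5+off[1],z) for x,y in pts]
pz=0.149
def show(n,l):
    print(n,np.round(np.array(l)[:,:2]*1000,1).tolist())
F1=f(t,[(137,214),(592,231),(141,60),(598,74)],6,(235,170),pz+.011)
F2=f(s,[(598,362),(238,83),(460,470),(104,172)],6,(190,165),pz+.011)
show("flap FL FR BL BR top",F1);show("scene",F2)
for F in(F1,F2):
    d=F[0]-F[1]; print("lip",((F[0]+F[1])/2).round(4),"len",np.linalg.norm(d[:2]),"yaw",np.degrees(np.arctan2(-d[0],d[1])),np.degrees(np.arctan2(-(F[2]-F[3])[0],(F[2]-F[3])[1])))
E1=f(t,[(103,127),(541,100)],8,(360,210),pz+.004)
E2=f(s,[(403,458),(97,272)],8,(165,95),pz+.002)
R1=f(t,[(127,377),(605,347),(607,315)],8,(360,210),pz+.04)
R2=f(s,[(577,245),(265,78),(548,265),(242,93)],8,(165,95),pz+.04)
show("edge L R",E1);show("edge sc",E2);show("rail nearL nearR farR",R1);show("rail sc nL nR fL fR",R2)
for e in(E1,E2,R1,R2):
    d=e[0]-e[1]; print("mid",((e[0]+e[1])/2).round(4),"len",np.linalg.norm(d[:2]),"yaw",np.degrees(np.arctan2(-d[0],d[1])))
# latch
L1=f(t,[(18,243),(115,247)],6,(235,170),pz+.054); show("grip top ends centre",L1)
L1=f(t,[(72,258)],6,(235,170),pz+.007); show("disc",L1)
L1=f(t,[(300,262)],6,(235,170),pz+.010); show("tip",L1)
L2=f(s,[(495,240)],6,(190,165),pz+.01); show("tip sc",L2)
P=cloud(s); 
for x,y in((0.6,0),(.6,-.15),(.55,.2)):
  for n,c in(("s",s),("t",t)):
    u,v=proj(c,(x,y,pz)).round().astype(int); print(n,cloud(c)[v-2:v+3,u-2:u+3].mean((0,1)).round(4))
```

```text
flap FL FR BL BR top [[605.0, 134.7], [602.0, -84.5], [680.2, 134.9], [678.9, -87.0]]
scene [[603.8, 134.3], [600.1, -86.2], [679.4, 133.6], [675.0, -86.6]]
lip [0.6035 0.0251 0.16  ] len 0.21917384536789022 yaw -0.778517297974006 -0.31870598932816924
lip [0.6019 0.024  0.16  ] len 0.22054844458106368 yaw -0.9710556569269513 -1.1469130729196755
edge L R [[554.9, -199.7], [568.4, -360.0]]
edge sc [[552.9, -202.2], [565.2, -363.6]]
rail nearL nearR farR [[465.0, -198.4], [478.9, -366.4], [490.1, -367.4]]
rail sc nL nR fL fR [[461.4, -208.9], [476.0, -367.7], [476.0, -207.9], [487.8, -366.5]]
mid [ 0.5617 -0.2799  0.153 ] len 0.16086902562610028 yaw 4.822133284097926
mid [ 0.5591 -0.2829  0.151 ] len 0.16179378227840996 yaw 4.38570827100397
mid [ 0.472  -0.2824  0.189 ] len 0.16854688992963895 yaw 4.749208275005596
mid [ 0.4687 -0.2883  0.189 ] len 0.1594862157798559 yaw 5.252541226536264
grip top ends centre [[584.7, 187.4], [583.9, 142.7]]
disc [[583.4, 165.4]]
tip [[583.8, 55.9]]
tip sc [[585.9, 58.5]]
s [0.6063 0.0075 0.1603]
t [ 5.984e-01 -5.000e-04  1.511e-01]
s [ 0.6216 -0.118   0.1839]
t [ 0.5993 -0.1499  0.1489]
s [0.5501 0.2004 0.1506]
t [0.5502 0.2011 0.1491]
```

Run:
```python
from h import *
t=dict(np.load("top0.npz"))
for n,u,v,z in(("green cap",187,177,.27),("pickle lid",151,171,.257),("light",144,233,.165)): print(n,onz(t,u,v,z).round(3))
P=cloud(t)
for a,b in(((165,205),(175,200)),((160,190),(138,172))):
    Q=P[a[0]:a[1],b[0]:b[1]].reshape(-1,3);Q=Q[Q[:,2]>.2];print(Q.min(0),Q.max(0),Q[Q[:,2]>.24].mean(0))
```

```text
green cap [0.661 0.317 0.27 ]
pickle lid [0.677 0.415 0.257]
light [0.518 0.452 0.165]
[0.45825555 0.08932051 0.20055928] [0.69178562 0.34921731 1.31139499] [0.65833544 0.31716016 0.27435535]
[0.45825555 0.08932051 0.20003078] [0.71457787 0.45710586 1.31139499] [0.67472104 0.41625298 0.27395097]
```

Emit:
{"method": "servo_tool", "body": {"moves": "0 0 -0.04 0 0 0 -1;0 0 -0.04 0 0 0 -1;0 0 -0.03 0 0 0 -1"}}

```text
time_s: 0.35
tool_pos: [0.2782, 0.5814, 0.3331]
tool_rot: [-178.5, 0.1, 154.5]
force: [1.0, 0.7, -0.2]
grip_width: 0.0871
```

Emit:
{"method": "servo_tool", "body": {"moves": "0 0 0 0 0 0.25 -1;0 0 0 0 0 0.25 -1;0 0 0 0 0 0.25 -1;0 0 0 0 0 0.25 -1;0 0 0 0 0 0.25 -1;0 0 0 0 0 0.25 -1;0 0 0 0 0 0.25 -1;0 0 0 0 0 0.25 -1;0 0 0 0 0 0.2 -1;0 0 0 0 0 0 -1"}}

```text
time_s: 1.18
tool_pos: [0.2788, 0.583, 0.3385]
tool_rot: [-179.5, 1.0, 90.6]
force: [0.1, -0.5, 0.9]
grip_width: 0.0873
```

Emit:
{"method": "servo_tool", "body": {"moves": "-0.032 0.0235 0 0 0 0 -1;-0.032 0.0235 0 0 0 0 -1;-0.032 0.0235 0 0 0 0 -1;-0.032 0.0235 0 0 0 0 -1;-0.032 0.0235 0 0 0 0 -1;-0.032 0.0235 0 0 0 0 -1;-0.032 0.0235 0 0 0 0 -1;-0.032 0.0235 0 0 0 0 -1;-0.032 0.0235 0 0 0 0 -1;-0.032 0.0235 0 0 0 0 -1;-0.032 0.0235 0 0 0 0 -1;-0.032 0.0235 0 0 0 0 -1;0 0 0 0 0 0 -1"}}

```text
time_s: 2.27
tool_pos: [0.5799, 0.1937, 0.3342]
tool_rot: [-179.0, 1.4, 93.8]
force: [-0.7, -2.2, -0.2]
grip_width: 0.0872
```

```bash
cat > d.py <<'E'
import sys,numpy as np
from scipy.spatial.transform import Rotation as R
from cell import env
o=env.get_obs()
x,y,z,yaw=map(float,sys.argv[1:5])
r=R.from_euler("xyz",o["tool_rot"],degrees=True)
g=R.from_euler("xyz",[180,0,yaw],degrees=True)
print("t",round(o["time_s"],2),"pos",np.round(o["tool_pos"],4),"rot",np.round(o["tool_rot"],2),"F",np.round(o["force"],1),"w",round(o["grip_width"],4))
print("shift",r.inv().apply(np.array([x,y,z])-o["tool_pos"]).round(4),"turn",((r.inv()*g).as_rotvec()/0.5).round(3))
E
python3 d.py .5845 .165 .25 89
```

```text
t 2.27 pos [0.5799 0.1937 0.3342] rot [-179.01    1.37   93.82] F [-0.7 -2.2 -0.2] w 0.0872
shift [-0.0269  0.0042  0.0848] turn [-0.033  0.049  0.168]
```

Emit:
{"method": "servo_tool", "body": {"moves": "-0.014 0.002 0.03 -0.017 0.025 0.085 -1;-0.013 0.002 0.03 -0.016 0.024 0.085 -1;0 0 0.025 0 0 0 -1;0 0 0 0 0 0 -1"}}

```text
time_s: 2.6
tool_pos: [0.5874, 0.1605, 0.2471]
tool_rot: [179.8, -0.0, 88.9]
force: [-0.8, 0.8, -1.4]
grip_width: 0.0869
```

```bash
python3 d.py .5845 .165 .185 89
python3 - <<'E'
from cell import env
import cv2,numpy as np
ims=[]
for n in("scene","top"):
    c=env.read_camera(n); np.savez(f"{n}1.npz",**c); i=c["img"][:,:,::-1]
    ims.append(cv2.resize(i[160:280,190:330] if n=="scene" else i[150:270,210:350],(560,480),interpolation=cv2.INTER_CUBIC))
cv2.imwrite("pics/l1.png",cv2.resize(np.hstack(ims),(800,343)))
E
```

```text
t 2.6 pos [0.5874 0.1605 0.2471] rot [ 1.7978e+02 -4.0000e-02  8.8910e+01] F [-0.8  0.8 -1.4] w 0.0869
shift [ 0.0044 -0.0032  0.0621] turn [ 0.008 -0.001 -0.003]
```

View pics/l1.png

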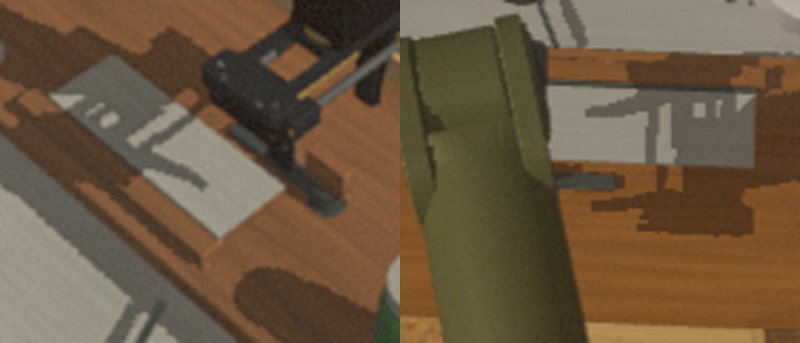

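The scene view shows the gripper above the latch, with the wooden grip visible at about (325,170) in the crop. In the top view the arm hides it. Next I descend and correct.

Emit:
{"method": "servo_tool", "body": {"moves": "0.0045 -0.003 0.02 0 0 0 -1;0 0 0.02 0 0 0 -1;0 0 0.008 0 0 0 -1;0 0 0 0 0 0 -1"}}

```text
time_s: 3.03
tool_pos: [0.5911, 0.172, 0.2123]
tool_rot: [178.7, -0.5, 89.5]
force: [0.1, 1.2, -0.3]
grip_width: 0.0869
```

```bash
python3 d.py .5845 .165 .186 89
python3 - <<'E'
from cell import env
import cv2,numpy as np
c=env.read_camera("scene"); i=c["img"][:,:,::-1]
cv2.imwrite("pics/l2.png",cv2.resize(i[170:260,220:330],None,fx=6,fy=6,interpolation=cv2.INTER_CUBIC))
E
```

```text
t 3.03 pos [0.5911 0.172  0.2123] rot [178.7   -0.54  89.5 ] F [ 0.1  1.2 -0.3] w 0.0869
shift [-0.0073 -0.0072  0.026 ] turn [ 0.045 -0.019  0.017]
```

View pics/l2.png

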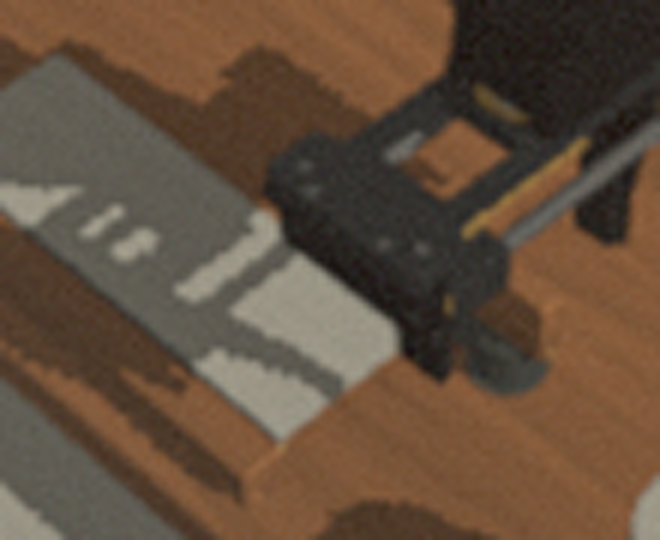

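The far finger at crop (430,350) is on the flap side of the wooden grip at (515,320). The placing is as planned, with a small correction left to make.

Emit:
{"method": "servo_tool", "body": {"moves": "-0.0065 -0.0065 0.012 0.04 -0.015 0.015 -1;0 0 0.01 0 0 0 -1;0 0 0 0 0 0 -1;0 0 0 0 0 0 -1"}}

```text
time_s: 3.42
tool_pos: [0.5871, 0.1667, 0.194]
tool_rot: [179.5, -0.3, 89.2]
force: [0.7, -0.0, 0.4]
grip_width: 0.087
```

```bash
python3 d.py .5845 .165 .186 89
```

```text
t 3.42 pos [0.5871 0.1667 0.194 ] rot [179.53  -0.26  89.16] F [ 0.7 -0.   0.4] w 0.087
shift [-0.0018 -0.0026  0.0079] turn [ 0.016 -0.009  0.005]
```

Emit:
{"method": "servo_tool", "body": {"moves": "-0.002 -0.0025 0.008 0.016 -0.009 0.005 -1;0 0 0 0 0 0 0.5;0 0 0 0 0 0 0.5;0 0 0 0 0 0 0.5;0 0 0 0 0 0 0.5;0 0 0 0 0 0 0.5", "squeeze": 25}}

```text
time_s: 3.92
tool_pos: [0.5849, 0.1644, 0.1859]
tool_rot: [180.0, 0.0, 89.0]
force: [-0.1, 0.1, 0.1]
grip_width: 0.0616
```

```bash
python3 d.py .5845 .165 .186 89
```

```text
t 3.92 pos [0.5849 0.1644 0.1859] rot [179.98   0.    88.97] F [-0.1  0.1  0.1] w 0.0616
shift [ 0.0006 -0.0004 -0.0001] turn [ 0.001  0.    -0.001]
```

Emit:
{"method": "servo_tool", "body": {"moves": "0 0 0 0 0 0 1;0 0 0 0 0 0 1;0 0 0 0 0 0 1;0 0 0 0 0 0 1;0 0 0 0 0 0 1;0 0 0 0 0 0 1;0 0 0 0 0 0 1;0 0 0 0 0 0 1;0 0 0 0 0 0 1;0 0 0 0 0 0 1"}}

```text
time_s: 4.75
tool_pos: [0.5855, 0.1646, 0.1867]
tool_rot: [179.9, -0.0, 89.0]
force: [0.0, 0.4, 0.8]
grip_width: 0.0119
```

Emit:
{"method": "servo_tool", "body": {"moves": "0 0 0 0 0 0.12 1;0 0 0 0 0 0.12 1;0 0 0 0 0 0.12 1;0 0 0 0 0 0.12 1;0 0 0 0 0 0.12 1;0 0 0 0 0 0.12 1", "squeeze": 35}}

```text
time_s: 5.25
tool_pos: [0.5852, 0.1647, 0.1867]
tool_rot: [179.9, -0.0, 67.6]
force: [0.6, 0.2, 0.1]
grip_width: 0.0119
```

```bash
python3 d.py .5855 .1646 .186 -1
```

```text
t 5.25 pos [0.5852 0.1647 0.1867] rot [ 1.7993e+02 -3.0000e-02  6.7610e+01] F [0.6 0.2 0.1] w 0.0119
shift [0.0001 0.0003 0.0007] turn [ 1.000e-03 -2.000e-03  2.395e+00]
```

Emit:
{"method": "servo_tool", "body": {"moves": "0 0 0 0 0 0.15 1;0 0 0 0 0 0.15 1;0 0 0 0 0 0.15 1;0 0 0 0 0 0.15 1;0 0 0 0 0 0.15 1;0 0 0 0 0 0.15 1;0 0 0 0 0 0.15 1;0 0 0 0 0 0.15 1;0 0 0 0 0 0.15 1;0 0 0 0 0 0.15 1"}}

```text
time_s: 6.08
tool_pos: [0.5848, 0.165, 0.1867]
tool_rot: [-180.0, -0.0, 22.5]
force: [-0.2, -0.3, -0.7]
grip_width: 0.0119
```

```bash
python3 d.py .5855 .1646 .186 -1
```

```text
t 6.08 pos [0.5848 0.165  0.1867] rot [-1.7999e+02 -4.0000e-02  2.2470e+01] F [-0.2 -0.3 -0.7] w 0.0119
shift [0.0005 0.0007 0.0007] turn [-0.001 -0.001  0.819]
```

Emit:
{"method": "servo_tool", "body": {"moves": "0 0 0 0 0 0.15 1;0 0 0 0 0 0.15 1;0 0 0 0 0 0.15 1;0 0 0 0 0 0.15 1;0 0 0 0 0 0.15 1;0 0 0 0 0 0.12 1;0 0 0 0 0 0.06 1;0 0 0 0 0 0 1;0 0 0 0 0 0 1"}}

```text
time_s: 6.83
tool_pos: [0.5849, 0.1654, 0.1867]
tool_rot: [179.9, -0.1, -5.3]
force: [0.5, -0.9, 0.2]
grip_width: 0.0126
```

```bash
python3 d.py .5855 .1646 .186 -1;  python3 - <<'E'
from cell import env
import cv2,numpy as np
c=env.read_camera("scene"); i=c["img"][:,:,::-1]
print(env.get_obs()["wrist_torque"])
cv2.imwrite("pics/l3.png",cv2.resize(i[160:280,210:350],None,fx=5,fy=5,interpolation=cv2.INTER_CUBIC))
E
```

```text
t 6.83 pos [0.5849 0.1654 0.1867] rot [ 1.7994e+02 -9.0000e-02 -5.3500e+00] F [ 0.5 -0.9  0.2] w 0.0126
shift [0.0007 0.0007 0.0007] turn [ 0.002 -0.003 -0.152]
[-0.18566005  0.1394636   0.85069327]
```

View pics/l3.png

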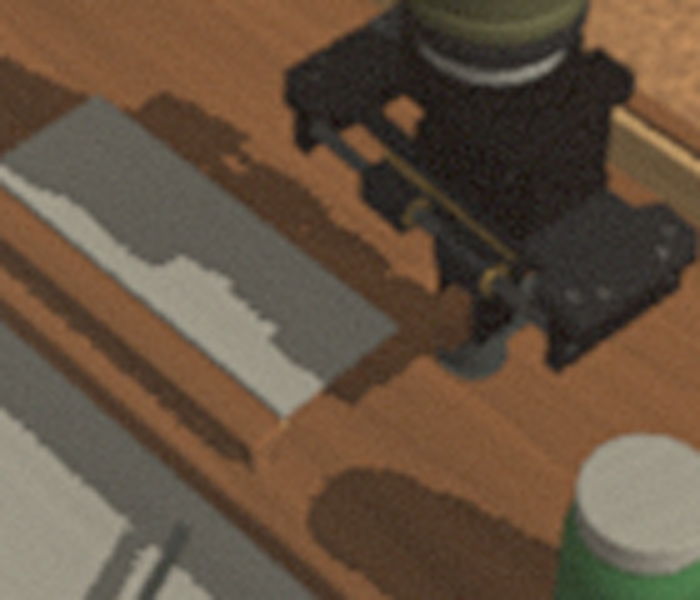

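The arm no longer lies in front of the flap, and the gripper is turned against the latch's end stop with 0.85 N m of torque. I'll relax, release and rise.

Emit:
{"method": "servo_tool", "body": {"moves": "0 0 0 0 0 -0.1 1;0 0 0 0 0 0 1;0 0 0 0 0 0 0.4;0 0 0 0 0 0 0.4;0 0 0 0 0 0 0.4;0 0 0 0 0 0 -0.4;0 0 0 0 0 0 -0.4;0 0 -0.04 0 0 0 -0.4;0 0 -0.04 0 0 0 -0.4;0 0 -0.04 0 0 0 -0.4;0 0 0 0 0 0 -0.4"}}

```text
time_s: 7.8
tool_pos: [0.582, 0.1648, 0.3074]
tool_rot: [179.8, 0.4, -2.8]
force: [0.4, 0.2, 1.3]
grip_width: 0.0567
```

Emit:
{"method": "servo_tool", "body": {"moves": "0 0 0 0 0 -0.25 -1;0 0 0 0 0 -0.25 -1;0 0 0 0 0 -0.25 -1;0 0 0 0 0 -0.25 -1;0 0 0 0 0 -0.25 -1;0 0 0 0 0 -0.25 -1;0 0 0 0 0 -0.25 -1;0 0 0 0 0 -0.25 -1;0 0 0 0 0 -0.25 -1;0 0 0 0 0 -0.25 -1;0 0 0 0 0 -0.25 -1;0 0 0 0 0 -0.25 -1;0 0 0 0 0 -0.25 -1;0 0 0 0 0 -0.1 -1;0 0 0 0 0 0 -1"}}

```text
time_s: 9.05
tool_pos: [0.5846, 0.1652, 0.3107]
tool_rot: [179.9, -0.2, 93.8]
force: [0.4, -0.2, 0.3]
grip_width: 0.087
```

```bash
python3 d.py .476 -.288 .26 94.8
```

```text
t 9.05 pos [0.5846 0.1652 0.3107] rot [179.93  -0.18  93.81] F [ 0.4 -0.2  0.3] w 0.087
shift [-0.4452 -0.1385  0.0492] turn [ 0.003 -0.006 -0.035]
```

Emit:
{"method": "servo_tool", "body": {"moves": "-0.037 -0.0115 0 0 0 0 -1;-0.037 -0.0115 0 0 0 0 -1;-0.037 -0.0115 0 0 0 0 -1;-0.037 -0.0115 0 0 0 0 -1;-0.037 -0.0115 0 0 0 0 -1;-0.037 -0.0115 0 0 0 0 -1;-0.037 -0.0115 0 0 0 0 -1;-0.037 -0.0115 0 0 0 0 -1;-0.037 -0.0115 0 0 0 0 -1;-0.037 -0.0115 0 0 0 0 -1;-0.037 -0.0115 0 0 0 0 -1;0 0 0 0 0 0 -1;0 0 0 0 0 0 -1"}}

```text
time_s: 10.13
tool_pos: [0.477, -0.2645, 0.3062]
tool_rot: [179.6, -0.3, 92.5]
force: [0.7, 0.2, -0.5]
grip_width: 0.087
```

```bash
python3 d.py .476 -.288 .26 94.8
python3 - <<'E'
from cell import env
import cv2,numpy as np
from h import *
for n in("scene","top"):
    c=env.read_camera(n); np.savez(f"{n}2.npz",**c); cv2.imwrite(f"pics/{n}2.png",c["img"][:,:,::-1])
E
```

```text
t 10.13 pos [ 0.477  -0.2645  0.3062] rot [179.61  -0.31  92.52] F [ 0.7  0.2 -0.5] w 0.087
shift [-0.0237 -0.0023  0.0461] turn [ 0.014 -0.011 -0.08 ]
```

View pics/scene2.png

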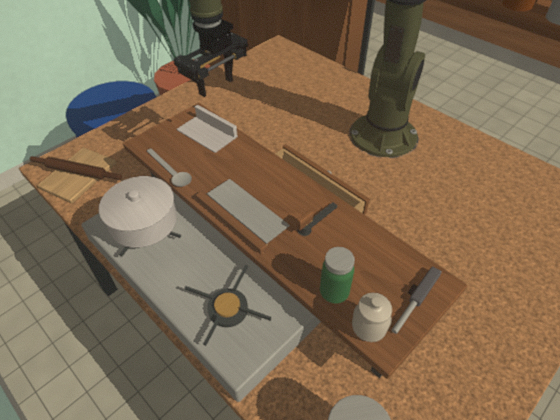

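View pics/top2.png

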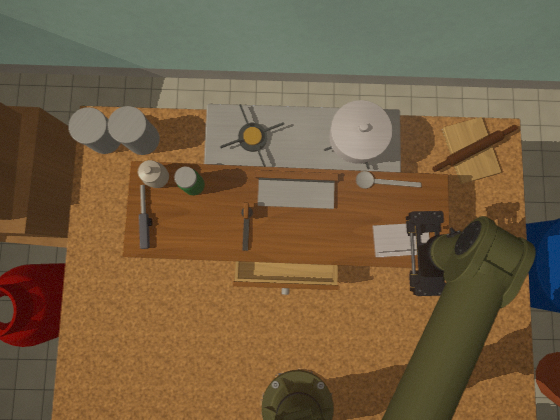

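The latch arm now points towards the robot (top view, from (245,213) to (247,248)) and has stayed there. The strip and everything else are unmoved. Next I descend onto the rail.

Emit:
{"method": "servo_tool", "body": {"moves": "-0.012 -0.001 0.02 0.007 -0.005 -0.04 -1;-0.011 -0.001 0.02 0.007 -0.005 -0.04 -1;0 0 0 0 0 0 -1;0 0 0 0 0 0 -1"}}

```text
time_s: 10.57
tool_pos: [0.4809, -0.2806, 0.2659]
tool_rot: [179.8, -0.1, 95.5]
force: [0.5, -0.2, 0.4]
grip_width: 0.0873
```

```bash
python3 d.py .476 -.288 .171 94.8
```

```text
t 10.57 pos [ 0.4809 -0.2806  0.2659] rot [ 1.7983e+02 -1.0000e-01  9.5480e+01] F [ 0.5 -0.2  0.4] w 0.0873
shift [-0.007  -0.0059  0.0949] turn [ 0.006 -0.004  0.024]
```

Emit:
{"method": "servo_tool", "body": {"moves": "-0.007 -0.006 0.025 0 0 0.02 -1;0 0 0.025 0 0 0 -1;0 0 0.02 0 0 0 -1;0 0 0 0 0 0 -1;0 0 0 0 0 0 -1"}}

```text
time_s: 10.98
tool_pos: [0.4824, -0.2805, 0.199]
tool_rot: [179.4, -0.2, 95.4]
force: [0.1, -0.3, -0.0]
grip_width: 0.0868
```

```bash
python3 d.py .476 -.288 .171 94.8
```

```text
t 10.98 pos [ 0.4824 -0.2805  0.199 ] rot [ 1.794e+02 -1.700e-01  9.537e+01] F [ 0.1 -0.3 -0. ] w 0.0868
shift [-0.0069 -0.0073  0.0279] turn [ 0.021 -0.006  0.02 ]
```

Emit:
{"method": "servo_tool", "body": {"moves": "-0.007 -0.0075 0.01 0.02 -0.006 0.02 -1;0 0 0 0 0 0 -1;-0.002 -0.001 0.01 0 0 0 -1;0 0 0 0 0 0 -1;0 0 0 0 0 0 -1"}}

```text
time_s: 11.4
tool_pos: [0.4781, -0.2903, 0.1826]
tool_rot: [179.6, 0.1, 94.9]
force: [-0.6, 0.4, -0.2]
grip_width: 0.087
```

```bash
python3 d.py .476 -.288 .171 94.8
```

```text
t 11.4 pos [ 0.4781 -0.2903  0.1826] rot [1.7961e+02 1.4000e-01 9.4910e+01] F [-0.6  0.4 -0.2] w 0.087
shift [ 0.0025 -0.0019  0.0116] turn [0.013 0.005 0.004]
```

Emit:
{"method": "servo_tool", "body": {"moves": "0.0025 -0.002 0.006 0.013 0.005 0.004 -1;0 0 0.005 0 0 0 -1;0 0 0 0 0 0 0.4;0 0 0 0 0 0 0.4;0 0 0 0 0 0 0.4;0 0 0 0 0 0 0.4;0 0 0 0 0 0 0.4;0 0 0 0 0 0 0.5;0 0 0 0 0 0 0.5", "squeeze": 10}}

```text
time_s: 12.15
tool_pos: [0.4761, -0.2881, 0.1713]
tool_rot: [180.0, 0.0, 94.8]
force: [-0.1, -0.2, 1.0]
grip_width: 0.0482
```

```bash
python3 d.py .476 -.288 .171 94.8
python3 - <<'E'
from cell import env
import cv2,numpy as np
c=env.read_camera("scene"); i=c["img"][:,:,::-1]
cv2.imwrite("pics/s1.png",cv2.resize(i[70:165,150:260],None,fx=6,fy=6,interpolation=cv2.INTER_CUBIC))
E
```

```text
t 12.15 pos [ 0.4761 -0.2881  0.1713] rot [179.96   0.    94.76] F [-0.1 -0.2  1. ] w 0.0482
shift [ 0.0001 -0.0001  0.0003] turn [ 0.001  0.    -0.002]
```

View pics/s1.png

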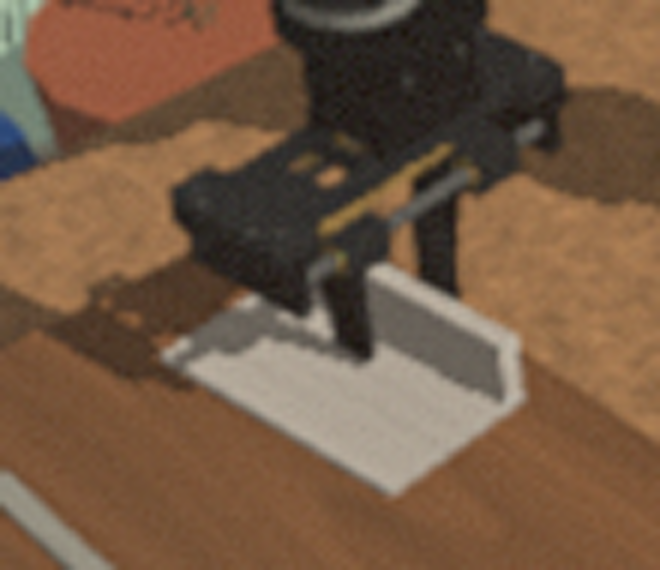

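The open fingers straddle the rail at about its middle. I'll close on it.

Emit:
{"method": "servo_tool", "body": {"moves": "0 0 0 0 0 0 1;0 0 0 0 0 0 1;0 0 0 0 0 0 1;0 0 0 0 0 0 1;0 0 0 0 0 0 1;0 0 0 0 0 0 1;0 0 0 0 0 0 1;0 0 0 0 0 0 1"}}

```text
time_s: 12.87
tool_pos: [0.4764, -0.2881, 0.1716]
tool_rot: [179.9, 0.0, 94.8]
force: [-0.7, 0.2, -0.4]
grip_width: 0.0116
```

Emit:
{"method": "servo_tool", "body": {"moves": "0 0 0 0 0 0 1;0 0 0 0 0 0 1;0 0 0 0 0 0 1;0 0 0 0 0 0 1", "squeeze": 50}}

```text
time_s: 13.2
tool_pos: [0.4764, -0.2881, 0.1716]
tool_rot: [179.9, 0.0, 94.8]
force: [0.1, 0.4, -0.3]
grip_width: 0.0117
```

```bash
python3 d.py .476 -.288 .171 94.8
```

```text
t 13.2 pos [ 0.4764 -0.2881  0.1716] rot [1.7992e+02 2.0000e-02 9.4760e+01] F [ 0.1  0.4 -0.3] w 0.0117
shift [ 0.0002 -0.0004  0.0006] turn [ 0.003  0.001 -0.001]
```

Emit:
{"method": "servo_tool", "body": {"moves": "0 0 -0.02 0 0 0 1;0 0 -0.025 0 0 0 1;0 0 -0.015 0 0 0 1;0 0 0 0 0 0 1"}}

```text
time_s: 13.53
tool_pos: [0.4739, -0.2869, 0.2305]
tool_rot: [-179.7, -0.1, 94.7]
force: [-0.1, -0.9, -2.0]
grip_width: 0.0117
```

```bash
python3 d.py .487 0.0245 .225 89.1
python3 - <<'E'
from cell import env
import cv2,numpy as np
c=env.read_camera("scene"); i=c["img"][:,:,::-1];np.savez("scene3.npz",**c)
cv2.imwrite("pics/s2.png",cv2.resize(i[50:165,150:270],None,fx=5,fy=5,interpolation=cv2.INTER_CUBIC))
E
```

```text
t 13.53 pos [ 0.4739 -0.2869  0.2305] rot [-1.7966e+02 -1.4000e-01  9.4740e+01] F [-0.1 -0.9 -2. ] w 0.0117
shift [0.3093 0.0389 0.006 ] turn [-0.012 -0.004  0.197]
```

View pics/s2.png

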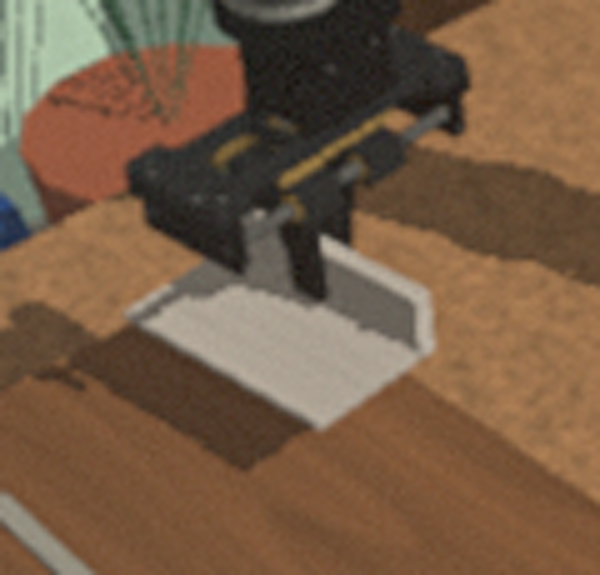

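The strip hangs level in the grip (2 N of weight). Now I carry it over to in front of the flap.

Emit:
{"method": "servo_tool", "body": {"moves": "0.025 0.004 0 0 0 0.03 1;0.03 0.004 0 0 0 0.03 1;0.03 0.004 0 0 0 0.03 1;0.03 0.003 0 0 0 0.03 1;0.03 0.003 0 0 0 0.03 1;0.03 0.003 0 0 0 0.03 1;0.03 0.003 0 0 0 0.02 1;0.03 0.003 0 0 0 0 1;0.03 0.002 0 0 0 0 1;0.02 0 0 0 0 0 1;0 0 0 0 0 0 1;0 0 0 0 0 0 1"}}

```text
time_s: 14.58
tool_pos: [0.4875, 0.0114, 0.2099]
tool_rot: [-178.2, 0.1, 88.5]
force: [-0.4, -0.6, -2.0]
grip_width: 0.0118
```

```bash
python3 d.py .487 0.0245 .225 89.1
```

```text
t 14.58 pos [0.4875 0.0114 0.2099] rot [-1.7815e+02  8.0000e-02  8.8460e+01] F [-0.4 -0.6 -2. ] w 0.0118
shift [ 0.013  -0.0014 -0.0151] turn [-0.065  0.002 -0.022]
```

Emit:
{"method": "servo_tool", "body": {"moves": "0.01 -0.001 0 -0.065 0 -0.022 1;0 0 0 0 0 0 1;0 0 0 0 0 0 1"}}

```text
time_s: 14.83
tool_pos: [0.485, 0.0195, 0.2065]
tool_rot: [-179.7, 0.2, 89.0]
force: [0.8, -0.7, -2.0]
grip_width: 0.0118
```

```bash
python3 d.py .487 0.0245 .18 89.1
python3 - <<'E'
from cell import env
import cv2,numpy as np
for n,(a,b,cc,d) in(("scene",(130,250,190,350)),("top",(160,280,220,380))):
    c=env.read_camera(n); i=c["img"][:,:,::-1];np.savez(n+"4.npz",**c)
    cv2.imwrite(f"pics/{n}4.png",cv2.resize(i[a:b,cc:d],None,fx=5,fy=5,interpolation=cv2.INTER_CUBIC))
E
```

```text
t 14.83 pos [0.485  0.0195 0.2065] rot [-179.74    0.21   89.02] F [ 0.8 -0.7 -2. ] w 0.0118
shift [0.0052 0.002  0.0265] turn [-0.009  0.007 -0.003]
```

View pics/scene4.png

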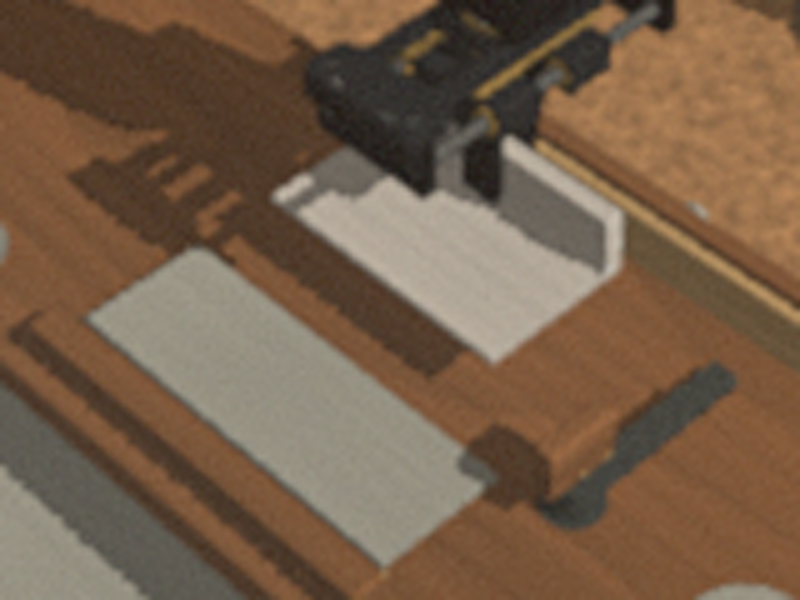

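View pics/top4.png

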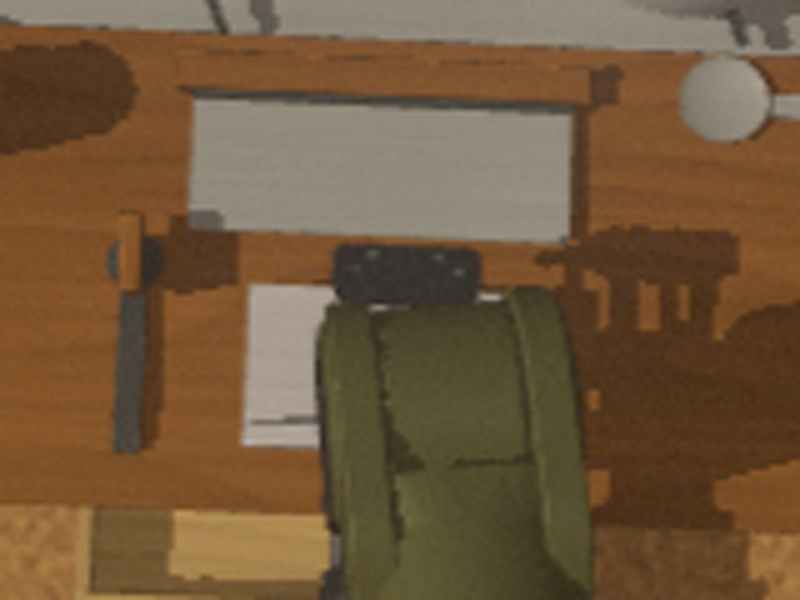

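Run:
```python
from h import *
t=dict(np.load("top4.npz"));s=dict(np.load("scene4.npz"))
f=lambda c,x,y,off,z: onz(c,(x+.5)/5-.5+off[0],(y+.5)/5-.5+off[1],z)
S=(190,130);T=(220,160)
L=f(s,495,361,S,.186);R=f(s,275,195,S,.186);d=L-R
print("strip edge",L.round(4),R.round(4),"mid",((L+R)/2).round(4),np.linalg.norm(d),np.degrees(np.arctan2(-d[0],d[1])))
L=f(s,495,478,S,.160);R=f(s,200,247,S,.160);d=L-R
print("lip",L.round(4),R.round(4),"mid",((L+R)/2).round(4),np.linalg.norm(d),np.degrees(np.arctan2(-d[0],d[1])))
print("top strip L",f(t,248,284,T,.188).round(4))
L=f(t,190,229,T,.160);R=f(t,570,242,T,.160);d=L-R
print("top lip",L.round(4),R.round(4),((L+R)/2).round(4),np.degrees(np.arctan2(-d[0],d[1])))
```

```text
strip edge [0.5686 0.098  0.186 ] [ 0.5643 -0.0634  0.186 ] mid [0.5665 0.0173 0.186 ] 0.16150660620828616 -1.520353576757232
lip [0.6055 0.1338 0.16  ] [ 0.6008 -0.0839  0.16  ] mid [0.6032 0.0249 0.16  ] 0.2177797323873928 -1.225377797700324
top strip L [0.5707 0.0997 0.188 ]
top lip [0.6046 0.1341 0.16  ] [ 0.6023 -0.0855  0.16  ] [0.6034 0.0243 0.16  ] -0.5969161651867566
```

The strip's front edge is about 35 mm short of the flap and parallel to it within half a degree. Its middle is about 6 mm too far right. I'll correct that and lower it.

Emit:
{"method": "servo_tool", "body": {"moves": "0.0055 0 0.01 -0.009 0.007 -0.003 1;0 0 0.006 0 0 0 1;0 0 0 0 0 0 1;0 0 0 0 0 0 1"}}

```text
time_s: 15.27
tool_pos: [0.4862, 0.0208, 0.1903]
tool_rot: [-180.0, 0.1, 88.7]
force: [-0.2, -0.6, -2.0]
grip_width: 0.0118
```

```bash
python3 d.py .485 0.0252 .172 89.1
```

```text
t 15.27 pos [0.4862 0.0208 0.1903] rot [-1.7998e+02  5.0000e-02  8.8680e+01] F [-0.2 -0.6 -2. ] w 0.0118
shift [ 0.0044 -0.0013  0.0183] turn [-0.001  0.002 -0.015]
```

Emit:
{"method": "servo_tool", "body": {"moves": "0.004 -0.001 0.009 0 0 -0.015 1;0 0 0.005 0 0 0 1;0 0 0 0 0 0 1;0 0 0 0 0 0 1"}}

```text
time_s: 15.6
tool_pos: [0.4857, 0.0238, 0.1754]
tool_rot: [-180.0, 0.1, 89.0]
force: [-0.5, 0.5, -1.9]
grip_width: 0.0117
```

```bash
python3 d.py .485 0.0252 .172 89.1
```

```text
t 15.6 pos [0.4857 0.0238 0.1754] rot [-1.800e+02  8.000e-02  8.904e+01] F [-0.5  0.5 -1.9] w 0.0117
shift [ 0.0014 -0.0007  0.0034] turn [-0.     0.003 -0.002]
```

Emit:
{"method": "servo_tool", "body": {"moves": "0.0014 0 0.002 0 0 0 1;0 0 0.001 0 0 0 1;0 0 0.001 0 0 0 1;0 0 0 0 0 0 1;0 0 0 0 0 0 1"}}

```text
time_s: 16.02
tool_pos: [0.4863, 0.0254, 0.1718]
tool_rot: [179.9, 0.1, 89.1]
force: [1.4, -0.1, -2.1]
grip_width: 0.0115
```

```bash
python3 d.py .485 0.0252 .172 89.1
```

```text
t 16.02 pos [0.4863 0.0254 0.1718] rot [1.7993e+02 7.0000e-02 8.9060e+01] F [ 1.4 -0.1 -2.1] w 0.0115
shift [-0.0002 -0.0013 -0.0002] turn [ 0.002  0.003 -0.001]
```

Emit:
{"method": "servo_tool", "body": {"moves": "0 0 0.001 0 0 0 1;0 0 0.001 0 0 0 1;0 0 0 0 0 0 1"}}

```text
time_s: 16.27
tool_pos: [0.4866, 0.0254, 0.1719]
tool_rot: [179.9, 0.0, 89.1]
force: [-0.1, -0.6, -2.3]
grip_width: 0.0117
```

```bash
python3 d.py .549 0.0252 .1716 89.1
python3 - <<'E'
from cell import env
import cv2,numpy as np
print(env.get_obs()["wrist_torque"].__repr__())
c=env.read_camera("scene"); i=c["img"][:,:,::-1];np.savez("scene5.npz",**c)
cv2.imwrite(f"pics/scene5.png",cv2.resize(i[140:250,200:320],None,fx=6,fy=5.4,interpolation=cv2.INTER_CUBIC))
E
```

```text
t 16.27 pos [0.4866 0.0254 0.1719] rot [1.799e+02 1.000e-02 8.905e+01] F [-0.1 -0.6 -2.3] w 0.0117
shift [0.0008 0.0624 0.0004] turn [ 0.003  0.    -0.002]
array([-0.11339192,  0.00949133,  0.02075185])
```

View pics/scene5.png

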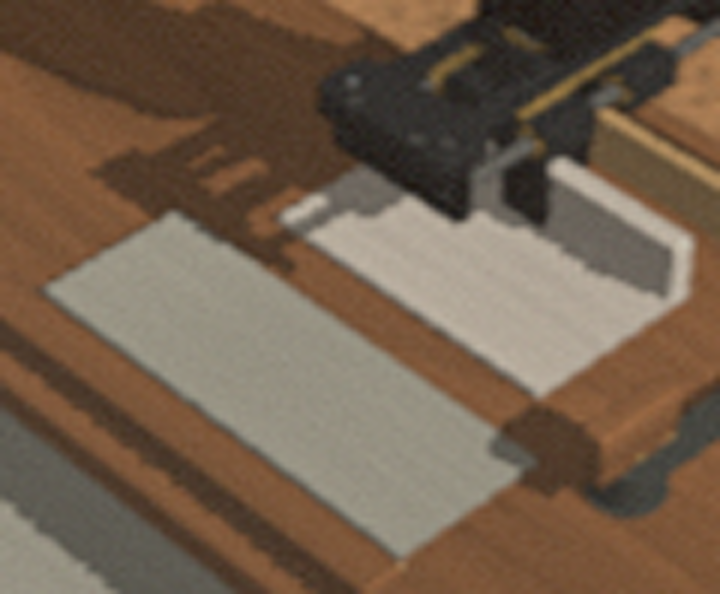

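Emit:
{"method": "servo_tool", "body": {"moves": "0 0 0.003 0 0 0 1;0 0 0.003 0 0 0 1"}}

```text
time_s: 16.48
tool_pos: [0.4869, 0.0254, 0.1715]
tool_rot: [179.9, -0.1, 89.1]
force: [-11.7, -1.2, 23.5]
grip_width: 0.0118
```

```bash
python3 d.py .549 0.0252 .1716 89.1
python3 - <<'E'
from h import *
s=dict(np.load("scene5.npz"))
f=lambda x,y,z: onz(s,(x+.5)/6-.5+200,(y+.5)/5.4-.5+140,z)
for n,l,r,z in(("strip",(538,396),(282,219),.151),("flap",(535,461),(178,211),.160)):
    L=f(*l,z);R=f(*r,z);d=L-R; print(n,L.round(4),R.round(4),((L+R)/2).round(4),np.degrees(np.arctan2(-d[0],d[1])),np.linalg.norm(d))
E
```

```text
t 16.48 pos [0.4869 0.0254 0.1715] rot [ 1.799e+02 -1.100e-01  8.905e+01] F [-11.7  -1.2  23.5] w 0.0118
shift [ 0.0008  0.0621 -0.    ] turn [ 0.003 -0.004 -0.002]
strip [0.5709 0.103  0.151 ] [ 0.567 -0.056  0.151] [0.5689 0.0235 0.151 ] -1.4112706213727308 0.15902370922523174
flap [0.6047 0.1336 0.16  ] [ 0.6007 -0.0855  0.16  ] [0.6027 0.024  0.16  ] -1.0614762896496355 0.21910635142680482
```

The strip lies on the plank (23 N at a 3 mm command), centred within 1 mm and parallel to the flap. I'll slide it in with light contact.

Emit:
{"method": "servo_tool", "body": {"moves": "0 0 0 0 0 0 1;0 0.006 0.0003 0 0 0 1;0 0.006 0.0003 0 0 0 1;0 0.006 0.0003 0 0 0 1;0 0.006 0.0003 0 0 0 1;0 0.004 0.0003 0 0 0 1;0 0 0 0 0 0 1"}}

```text
time_s: 17.07
tool_pos: [0.5163, 0.0253, 0.1716]
tool_rot: [-179.8, -0.2, 89.1]
force: [-1.1, 0.9, 1.7]
grip_width: 0.0116
```

```bash
python3 d.py .550 0.0254 .1716 89.1
```

```text
t 17.07 pos [0.5163 0.0253 0.1716] rot [-1.7981e+02 -1.5000e-01  8.9090e+01] F [-1.1  0.9  1.7] w 0.0116
shift [ 0.0006  0.0337 -0.0001] turn [-0.007 -0.005 -0.   ]
```

Run:
```python
from cell import env
import cv2,numpy as np
c=env.read_camera("scene"); i=c["img"][:,:,::-1]
cv2.imwrite(f"pics/scene6.png",cv2.resize(i[140:250,200:320],None,fx=6,fy=5.4,interpolation=cv2.INTER_CUBIC))
```

```text
(no output)
```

View pics/scene6.png

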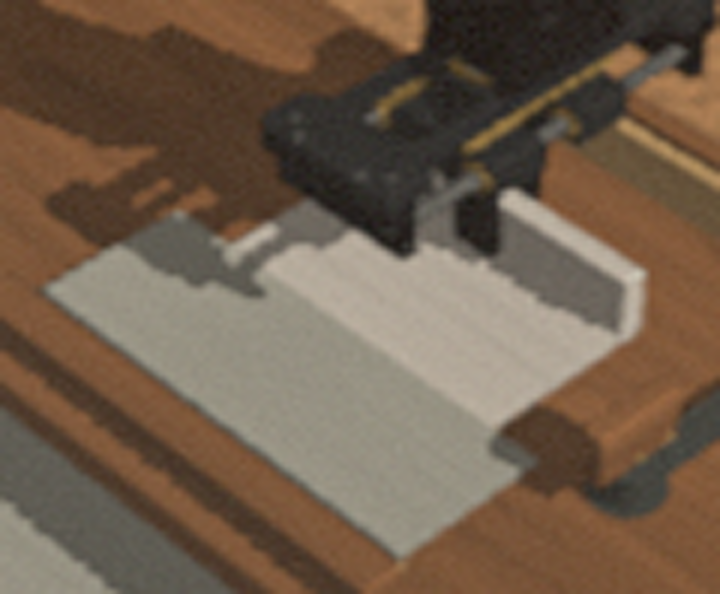

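The strip's edge is right at the flap's front edge, and the flap corners have not moved ((45,290), (403,556), (535,462)). I'll continue the slide.

Emit:
{"method": "servo_tool", "body": {"moves": "0 0.003 0.0003 -0.007 -0.005 0 1;0 0.005 0.0003 0 0 0 1;0 0.005 0.0003 0 0 0 1;0 0 0 0 0 0 1"}}

```text
time_s: 17.45
tool_pos: [0.5281, 0.0254, 0.1718]
tool_rot: [-179.7, -0.0, 89.1]
force: [-0.2, -0.1, 1.5]
grip_width: 0.0114
```

```bash
python3 d.py .550 0.0254 .1716 89.1
```

```text
t 17.45 pos [0.5281 0.0254 0.1718] rot [-1.7965e+02 -3.0000e-02  8.9110e+01] F [-0.2 -0.1  1.5] w 0.0114
shift [0.0003 0.0219 0.0001] turn [-0.012 -0.001  0.   ]
```

Emit:
{"method": "servo_tool", "body": {"moves": "0 0.005 0.0005 -0.008 0 0 1;0 0.005 0.0005 -0.004 0 0 1;0 0.005 0.0005 0 0 0 1;0 0.004 0.0005 0 0 0 1;0 0 0 0 0 0 1"}}

```text
time_s: 17.87
tool_pos: [0.5452, 0.0253, 0.1719]
tool_rot: [-179.5, -0.1, 89.1]
force: [-1.5, -0.2, 2.3]
grip_width: 0.0116
```

```bash
python3 d.py .550 0.0254 .1716 89.1;python3 - <<'E'
from cell import env
import cv2,numpy as np
for n,(a,b,cc,d) in(("scene",(140,250,200,330)),("top",(165,265,225,365))):
    c=env.read_camera(n); i=c["img"][:,:,::-1];np.savez(n+"7.npz",**c)
    cv2.imwrite(f"pics/{n}7.png",cv2.resize(i[a:b,cc:d],None,fx=5,fy=5,interpolation=cv2.INTER_CUBIC))
E
```

```text
t 17.87 pos [0.5452 0.0253 0.1719] rot [-1.7954e+02 -1.1000e-01  8.9150e+01] F [-1.5 -0.2  2.3] w 0.0116
shift [0.0001 0.0048 0.0003] turn [-0.016 -0.004  0.002]
```

View pics/scene7.png

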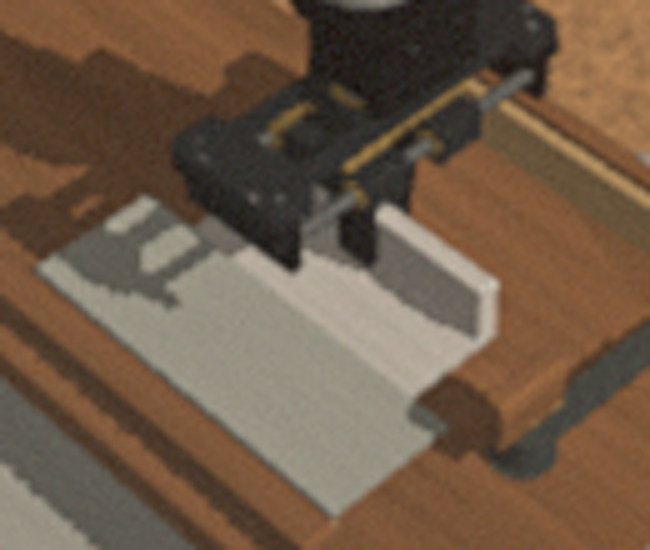

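View pics/top7.png

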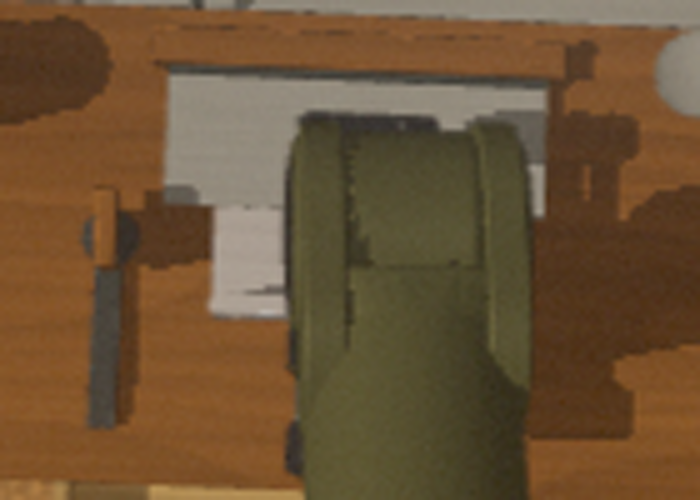

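Run:
```python
from h import *
t=dict(np.load("top7.npz"));s=dict(np.load("scene7.npz"))
fs=lambda x,y,z: onz(s,(x+.5)/5-.5+200,(y+.5)/5-.5+140,z)
ft=lambda x,y,z: onz(t,(x+.5)/5-.5+225,(y+.5)/5-.5+165,z)
print("scene rail top near L",fs(497,283,.189).round(4),"far L",fs(478,297,.189).round(4),"near bottom",fs(495,337,.149).round(4))
print("top rail near L",ft(211,317,.189).round(4))
L=fs(440,430,.16);R=fs(148,197,.16);print("lip sc",L.round(4),R.round(4)); 
print("lip top L",ft(163,204,.16).round(4))
P0=cloud(dict(np.load("scene0.npz")));P1=cloud(s)
m=(slice(205,215),slice(240,260));print("flap z before/after",P0[m][...,2].mean(),P1[m][...,2].mean())
for x in(.615,.63,.66):
    for nm in("scene0","scene7"):
        c=dict(np.load(nm+".npz")); u,v=proj(c,(x,.09,.16)).round().astype(int); print(nm,x,cloud(c)[v-1:v+2,u-1:u+2,2].mean().round(4))
```

```text
scene rail top near L [0.5398 0.1052 0.189 ] far L [0.5529 0.1049 0.189 ] near bottom [0.5393 0.1049 0.149 ]
top rail near L [0.538  0.1056 0.189 ]
lip sc [0.608 0.133 0.16 ] [ 0.6016 -0.0847  0.16  ]
lip top L [0.6045 0.1353 0.16  ]
flap z before/after 0.16149144115178152 0.16969057134457483
scene0 0.615 0.1609
scene7 0.615 0.1616
scene0 0.63 0.1613
scene7 0.63 0.1612
scene0 0.66 0.1615
scene7 0.66 0.1613
```

The flap is not lifted (its height is unchanged within 1 mm), and the strip is about 25.5 mm in and centred within 1 mm. I'll make the last 4.5 mm, level it and press.

Emit:
{"method": "servo_tool", "body": {"moves": "0 0.004 0.0005 -0.01 0 0 1;0 0.0015 0.0005 -0.01 0 0 1;0 0 0 0 0 0 1", "squeeze": 60}}

```text
time_s: 18.22
tool_pos: [0.5489, 0.0253, 0.1716]
tool_rot: [-179.9, -0.1, 89.2]
force: [-0.5, -0.5, 0.6]
grip_width: 0.012
```

```bash
python3 d.py .550 0.0250 .1716 89.1
```

```text
t 18.22 pos [0.5489 0.0253 0.1716] rot [-1.7989e+02 -1.4000e-01  8.9170e+01] F [-0.5 -0.5  0.6] w 0.012
shift [-0.0003  0.0011  0.    ] turn [-0.004 -0.005  0.002]
```

Emit:
{"method": "servo_tool", "body": {"moves": "0 0 0.0015 0 0 0 1;0 0 0.002 0 0 0 1;0 0 0.0025 0 0 0 1;0 0 0.0025 0 0 0 1"}}

```text
time_s: 18.55
tool_pos: [0.549, 0.0254, 0.1715]
tool_rot: [-179.9, -0.3, 89.2]
force: [-9.0, -0.2, 17.5]
grip_width: 0.0116
```

```bash
python3 d.py .550 0.0250 .1716 89.1;python3 - <<'E'
from cell import env
print(env.get_obs()["wrist_torque"].__repr__())
E
```

```text
t 18.55 pos [0.549  0.0254 0.1715] rot [-179.9    -0.34   89.19] F [-9.  -0.2 17.5] w 0.0116
shift [-0.0003  0.0011 -0.0001] turn [-0.003 -0.012  0.003]
array([-0.37054356,  1.86973018, -0.07483172])
```

Emit:
{"method": "servo_tool", "body": {"moves": "0 -0.0008 0.0027 -0.003 -0.01 0 1;0 -0.0008 0.0028 0 -0.01 0 1;0 -0.0008 0.0028 0 -0.005 0 1;0 -0.0008 0.0028 0 -0.005 0 1"}}

```text
time_s: 18.88
tool_pos: [0.5489, 0.0253, 0.1715]
tool_rot: [179.5, 0.2, 89.1]
force: [-6.0, -0.1, 18.7]
grip_width: 0.0114
```

```bash
python3 d.py .550 0.0250 .1716 89.1;python3 - <<'E'
from cell import env
import cv2,numpy as np
print(env.get_obs()["wrist_torque"].__repr__())
for n,(a,b,cc,d) in(("scene",(140,250,200,330)),("top",(165,265,225,365))):
    c=env.read_camera(n); i=c["img"][:,:,::-1];np.savez(n+"8.npz",**c)
    cv2.imwrite(f"pics/{n}8.png",cv2.resize(i[a:b,cc:d],None,fx=5,fy=5,interpolation=cv2.INTER_CUBIC))
    cv2.imwrite(f"pics/{n}8f.png",i)
    print(env.get_obs()["force"])
E
```

```text
t 18.88 pos [0.5489 0.0253 0.1715] rot [179.54   0.23  89.13] F [-6.  -0.1 18.7] w 0.0114
shift [-0.0003  0.0011 -0.0001] turn [0.016 0.008 0.001]
array([ 0.04624386,  1.69612416, -0.00655699])
[-5.08263348 -1.42888279 18.38846499]
[-5.8344621  -0.14281838 17.79331849]
```

View pics/scene8.png

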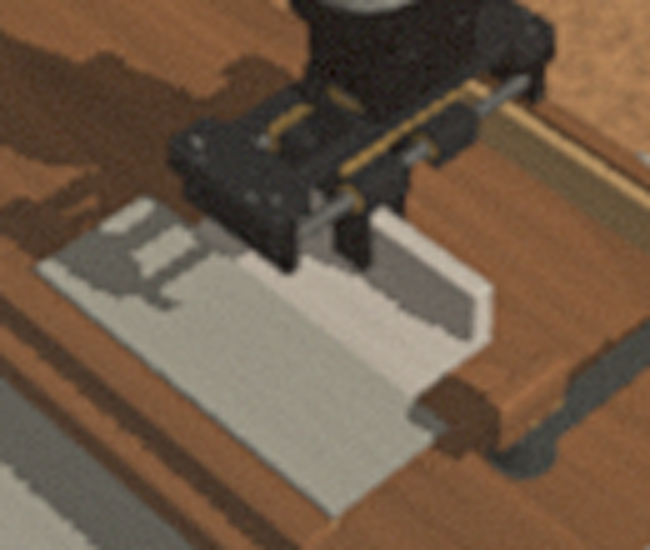

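View pics/top8.png

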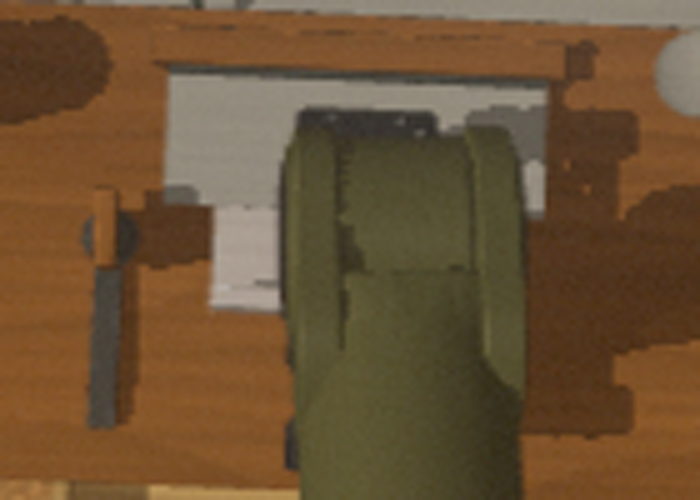

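View pics/scene8f.png

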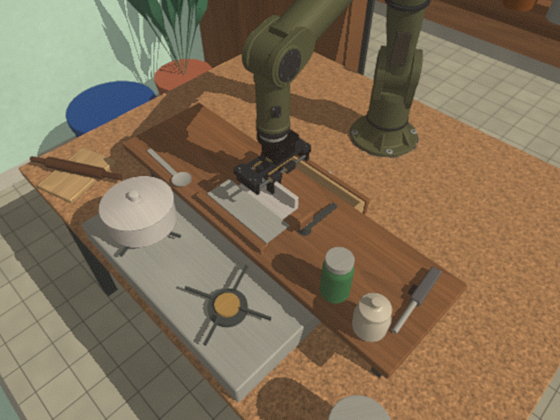

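Everything else looks untouched. The tool is tilted about 0.4° from the flat-grasp pose, so I'll level while pressing and check the depth again.

Emit:
{"method": "servo_tool", "body": {"moves": "0 -0.0008 0.0015 0.014 0.007 0 1;0 -0.0008 0.0025 0.006 0.002 0 1;0 -0.0008 0.0028 0.003 0 0 1"}}

```text
time_s: 19.23
tool_pos: [0.5489, 0.0253, 0.1715]
tool_rot: [179.8, -0.2, 89.1]
force: [-7.6, -0.2, 20.4]
grip_width: 0.0118
```

```bash
python3 d.py .550 0.0250 .1716 89.1;python3 - <<'E'
from cell import env
from h import *
print(env.get_obs()["wrist_torque"].__repr__())
t=dict(np.load("top8.npz"));s=dict(np.load("scene8.npz"))
fs=lambda x,y,z: onz(s,(x+.5)/5-.5+200,(y+.5)/5-.5+140,z)
ft=lambda x,y,z: onz(t,(x+.5)/5-.5+225,(y+.5)/5-.5+165,z)
print(fs(492,288,.189).round(4),fs(490,341,.149).round(4),ft(211,309,.189).round(4))
for x in(.612,.63,.66):
  for y in (.09,.12):
    for nm in("scene0","scene8"):
        c=dict(np.load(nm+".npz")); u,v=proj(c,(x,y,.16)).round().astype(int); print(nm,x,y,cloud(c)[v-1:v+2,u-1:u+2,2].mean().round(4))
E
```

```text
t 19.23 pos [0.5489 0.0253 0.1715] rot [179.84  -0.22  89.13] F [-7.6 -0.2 20.4] w 0.0118
shift [-0.0003  0.0011 -0.0001] turn [ 0.006 -0.008  0.001]
array([-0.27581834,  1.83801524,  0.01722559])
[0.5439 0.1057 0.189 ] [0.543 0.105 0.149] [0.5424 0.1057 0.189 ]
scene0 0.612 0.09 0.1606
scene8 0.612 0.09 0.2531
scene0 0.612 0.12 0.1616
scene8 0.612 0.12 0.1616
scene0 0.63 0.09 0.1613
scene8 0.63 0.09 0.1609
scene0 0.63 0.12 0.1621
scene8 0.63 0.12 0.1613
scene0 0.66 0.09 0.1615
scene8 0.66 0.09 0.162
scene0 0.66 0.12 0.1612
scene8 0.66 0.12 0.1609
```

Emit:
{"method": "servo_tool", "body": {"moves": "0 -0.0008 0.0028 0.003 -0.004 0 1;0 -0.0008 0.0028 0.002 -0.002 0 1"}}

```text
time_s: 19.4
tool_pos: [0.5489, 0.0253, 0.1715]
tool_rot: [179.8, -0.2, 89.1]
force: [-7.4, 0.6, 19.5]
grip_width: 0.0116
```

Run:
```python
from cell import env
import numpy as np
for i in range(4):
    env.read_camera("top"); o=env.get_obs(); print(o["time_s"],np.round(o["force"],1),np.round(o["tool_rot"],2),np.round(o["tool_pos"],4),o["grip_width"])
```

```text
19.45 [-6.5 -0.9 18. ] [179.75  -0.19  89.13] [0.5489 0.0253 0.1715] 0.01151593545318912
19.5 [-6.7 -0.3 17.5] [179.75  -0.19  89.13] [0.5489 0.0253 0.1715] 0.011615140921032246
19.55 [-6.1 -0.3 18.4] [179.75  -0.19  89.13] [0.5489 0.0253 0.1715] 0.01156395363829327
19.6 [-4.7  0.  18.3] [179.76  -0.19  89.13] [0.5489 0.0253 0.1715] 0.01121036502420409
```

The push is stable at about 18 N with the strip flat and level, so I'm handing in.

Run:
```python
from cell import env
print(env.sign_off())
```

```text
the job is handed in; nothing more can be done
None
```

The job is done and handed in at 19.6 s; the hand-in gives no verdict.

**Latch:** I turned it clockwise by its wooden grip until it came up against its end stop. In the later pictures its arm stayed pointing towards the robot.

**Strip:** I gripped it by the rail, carried it over, lowered it onto the plank and slid it under the flap. By the cameras it was about 29.5 mm in, within about 1 mm of the flap's middle and under 1° from parallel.

**Flap:** Its measured height was unchanged within 1 mm. One depth sample read 0.25 m, which I took to be missing pixels because its neighbours were normal.

**Final hold:** Just before hand-in the arm still gripped the strip (60 N squeeze set, 11.5 mm opening) and pressed down steadily with about 18 N. Some sideways friction remained, about 6 N along x. The tool was within about 0.25° of level and not moving. The jars, spoon and lighter looked unmoved in the last full picture.

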